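Unlock the flap chute, discard the pack, count it

ROBOT

A 6-joint arm with a two-finger parallel gripper is mounted at the origin on the work surface. World frame = base frame: x ahead of the robot, y to its left, z up, the work surface at z = 0. Lengths are in m, angles in rad, forces in N, time in s.
With the tool pointing down it reaches from about 0.375 to 0.975 m from the base axis. Payload 3.8 kg.
Tool frame: the origin (TCP) lies midway between the tips of the shut fingers; the grasp point (between the pads) lies 19 mm behind it; z points along the fingers, y is the line along which they close (so a half turn about z gives the same grasp; the last joint's range is limited). The gripper opens to 88 mm and grips with 3 to 60 N. Pads are 18 mm wide; open, the fingers measure 123 mm over their backs; the gripper's body (75 mm by 187 mm) begins 45 mm behind the grasp point.
Start: joints at [1.191, 0.264, 1.604, -0, 1.274, -0.037], TCP at [0.227, 0.636, 0.239] pointing down, gripper open.
Joint ranges: [-2.63, 2.63], [-0.94, 2.18], [0.31, 2.57], [-1.31, 4.45], [0, 2.66], [-2.55, 2.55]. Speed limits (rad/s): [2.57, 2.57, 3.14, 3.14, 3.14, 3.14].

INTERFACE

Orientations are given as a rotation vector (axis times angle).
In Python, from cell import manip, inverse_kinematics, cams, order gives the robot as it stands. Calls block until the motion is done:
- manip.move_pose(position, orientation): joint-space move of the TCP to a pose.
- manip.move_linear(position, rate=0.15, rot=None): straight line of the TCP; rot=None keeps the orientation; rate is the mean speed in m/s.
- manip.set_joints(angles): joint-space move.
- manip.set_gripper(opening, force=None): finger opening in m; force is the grip in N (None keeps the last); returns when the fingers have stopped.
- manip.dwell(seconds).
- inverse_kinematics(position, orientation): joint angles nearest the present ones, or None.
- manip.state(): the state.
- cams.capture(name): name is "scene" or "top" or "wrist"; returns a dict with "image" (384x512x3 uint8, blue, green, red), "z_map" (384x512 float32, m along the optical axis (not along the pixel's ray), 0 where there is no reading), "intrinsics" (3x3 intrinsics, pixels), "position" and "orientation" of the camera in the world; the wrist camera has in their place "T_tool_cam" (4x4, takes a point from camera to tool coordinates, whose origin is the TCP and whose axes are the flange's). Camera axes: x right, y down, z forward; pixel columns grow to the right and rows downward; lengths in m; the calibration is good to about 2 mm. The wrist camera is an equidistant fisheye: a pixel r from the principal point sees the ray r / f radians off the axis. A picture is of the moment at which its call begins: read the wrist's pose just before it.
A pose or a line that the arm cannot do raises manip.IKError and nothing moves.
- order.close_job(): hands the job in; it is judged then, once.
The state is a dict: "clock": time; "joint_pos": joint angles; "joint_velocities": joint speeds; "tau": joint torques, N m; "tool_pos": TCP position; "tcp_rot": TCP orientation; "contact_force": force on the tool from outside, world axes, zero at the start; "moment": the same for the moment, N m; "gripper_width": finger opening in m; "grasp_force": force on a finger pad.
Only numpy, scipy, OpenCV 4.12 (cv2) and the standard library are available. Lean on these libraries where they do the work, as an engineer would, in place of code of your own. Each camera call takes 0.05 s, during which the arm holds its last target. There are 200 camera calls.

TASK

Unlock the battery chute: lift the lever's spring collar out of its notch, swing the lever over to the other notch and let the collar snap home there. Then push the grey laptop pack along the worktop through the spring flap so that it drops off the edge into the drum. To count it, pick up the tally counter, press its end button fully in against the upright steel bench stop, and lay it back flat on the worktop, without disturbing the cells, the terminal cover or the clip.

Things in the scene. Friction and masses are not known exactly. Their poses are not given: they have to be found in the camera images.
- pivot (a point): The lever's pivot, 80 mm above the worktop, inside the grey interlock box. The steel lever comes out of the box's front towards the robot, rising 20 degrees, and swings left and right in a plane that rises 20 degrees towards the robot. With t = lever - 0.42, the lever points from here along the world direction (-cos t cos 20deg, -sin t, cos t sin 20deg).
- chute: Steel chute with its grey interlock box and blue drum, fixed at the worktop's straight far edge. Origin: on that edge, at worktop level; axes as the world. The box is 80 (x) x 150 (y) x 115 mm high, centre of its underside at y = +95 mm; its front is 20 mm nearer the robot than the pivot. The mouth is to the right of the box.
- lever (a joint): Lever swing in rad: 0 = locked, end leaning 0.42 rad to the left (+y); 0.84 = unlocked, leaning 0.42 rad to the right (-y), towards the mouth. Stops at both ends; light friction (0.1 N m) lets it stay. It cannot leave an end notch (about 0.05 rad of play) until the collar is lifted 11 mm. It draws the bolt with it.
- collar (a joint): Lift of the brass collar outwards along the lever, in m: 0 = home, 0.024 = its stop. A spring draws it home: 3 N at home, 6.6 N at the stop. It goes home only at the ends of the lever's swing: let go between the notches it rests about 10 mm up on the land and nothing is locked.
- wing (a point): On the lever's axis, in the rear (box-side) face of the collar's wing; 95 mm from the pivot with the collar home. Wing: flat brass plate square to the lever, 90 wide, 40 high, 8 mm thick. Behind it a round sleeve, 26 mm diameter, reaches to 55 mm from the pivot; on either side of the sleeve about 40 mm are free for fingers from above to hook the wing and pull it outwards.
- lever_end (a point): Tip of the lever, 135 mm from the pivot, on its axis; the lever is a rod of 14 mm diameter with a 20 mm cap.
- bolt (a joint): Round steel bolt (16 mm diameter, axis 18 mm above the worktop, 12 mm before the worktop's edge) that reaches 117 mm into the mouth from its left side and stops the pack: 0 = across the mouth (lever locked), 0.115 = drawn in (lever unlocked).
- mouth (a point): Middle of the mouth, on the worktop's far edge at its level. 230 mm wide (y) between cheeks 60 mm high that start 30 mm before the edge, with flared guides 30 mm high from 74 mm before it, about 280 mm apart there. The hinge bar over it is 12 mm beyond the edge, top 64 mm up. Beyond the edge is a drop of 120 mm onto older packs that fill the drum: 470 mm wide, its centre 250 mm beyond the edge.
- flap (a joint): Light spring flap of the mouth, hinged at its top just beyond the edge; 0 = hanging shut, to 1.45 rad swung out away from the robot. It gives way to about 1 N.
- pack: Grey plastic laptop pack lying flat on the worktop before the mouth, 95 (x) x 180 (y) x 28 mm high, 0.35 kg; too wide to be grasped across. Origin: centre of its underside. It tips over the edge when its centre has passed it.
- tally: Tally counter: aluminium block lying flat, 96 (x) x 34 (y) x 30 mm high, with four number wheels on top and a round steel button (18 mm diameter) that stands 18 mm out of its +x end, 15 mm above its underside. Origin: centre of its underside. Mass 0.14 kg.
- button (a joint): Travel of the tally's button in m: 0 = out, 0.010 = fully in; spring 2 N at rest, 4.5 N fully in.
- button_end (a point): Centre of the end face of the tally's button when it is out; 66 mm from the tally's origin along its +x, 15 mm above its underside.
- bench_stop: Dark steel bench stop fixed to the worktop: an upright block 30 (x) x 90 (y) x 60 mm high on a foot. Origin: centre of the block's underside; the face to press on looks to its own -x (towards the robot), 15 mm from the origin. A foot plate 6 mm high lies behind it (+x side), 120 mm along y.
- cell_1: Brass-capped carbon cell standing upright, 40 mm diameter, 66 mm high. Bystander: leave it. Origin: centre of its underside.
- cell_2: Brass-capped carbon cell standing upright, 40 mm diameter, 66 mm high. Bystander: leave it. Origin: centre of its underside.
- cell_3: Brass-capped carbon cell standing upright, 40 mm diameter, 66 mm high. Bystander: leave it. Origin: centre of its underside.
- cell_4: Brass-capped carbon cell standing upright, 40 mm diameter, 66 mm high. Bystander: leave it. Origin: centre of its underside.
- cell_5: Brass-capped carbon cell standing upright, 40 mm diameter, 66 mm high. Bystander: leave it. Origin: centre of its underside.
- cover: Brown bakelite terminal cover, 85 x 55 x 32 mm high, a bystander: leave it. Origin: centre of its underside.
- clip: Copper grounding clip, 98 x 27 x 22 mm high, a bystander: leave it. Origin on its underside, near its middle.
Things that resemble listed ones, but are neither listed nor needed, are in the scene too. Leave any pink or purple look-alike of the pack alone. Leave any turquoise look-alike of the bench_stop alone.

How it is judged:
By the outcome, as a careful person would: the job done as asked, in the order asked, and still so for the second after the job is handed in, with the robot touching nothing.
It also fails if it takes over 72 s, if anything falls off the work surface, if the arm or the gripper's body presses on something with over 40 N, if the wrist force passes 120 N, or if a joint passes its speed limit or range.

## Working session

There is one attempt and no reset: what is moved stays moved. The work goes in short steps, each a Python script; the robot and the scene stay as the last script left them, time stands still between calls to the robot, and variables do not carry over. Pictures are saved under pics/ and viewed, at most 10 in all, crops included, and the job is handed in when it is done.

```bash
ls; mkdir -p pics
python3 - <<'E'
from cell import manip,cams
import cv2,numpy as np,pickle
d={}
for n in("scene","top"):
    c=cams.capture(n);d[n]=c
    cv2.imwrite(f"pics/{n}0.png",cv2.resize(c["image"],(800,600),interpolation=cv2.INTER_CUBIC))
    print(n,c["intrinsics"],c["position"],c["orientation"],(c["z_map"]>0).mean())
pickle.dump(d,open("cap0.pkl","wb"))
print(manip.state())
E
```

```text
pics
scene [[363.4056346    0.         247.43550015]
 [  0.         363.4056346  192.97528211]
 [  0.           0.           1.        ]] [0.99754115 0.1761467  1.0323467 ] [-1.82523091 -2.04096201  0.57136811] 0.9959869384765625
top [[384.18556693   0.         260.22163201]
 [  0.         384.18556693 197.97146101]
 [  0.           0.           1.        ]] [0.33515143 0.09880615 1.29777609] [-2.17434048  2.16937815 -0.12350618] 0.9961700439453125
{'clock': 0.1, 'joint_pos': array([ 1.19106543e+00,  2.64706303e-01,  1.60521629e+00,  9.02375145e-06,
        1.27367094e+00, -3.69226287e-02]), 'joint_velocities': array([-1.15847845e-03, -1.47772497e-03, -3.50475914e-03, -9.37536763e-04,
       -2.37921511e-04,  4.55619415e-05]), 'tau': array([ 5.77379542e-04, -5.03626871e+01, -3.58069110e+01,  7.29625951e-02,
        2.34657648e-02, -7.68013092e-05]), 'tool_pos': array([0.22667205, 0.63514047, 0.23750471]), 'tcp_rot': array([-5.35780951e-01, -3.09513824e+00,  3.07180180e-03]), 'contact_force': array([-0.44720112, -0.26059641, -0.43845123]), 'moment': array([-0.02597055,  0.04646009,  0.02205842]), 'grasp_force': 0.0, 'gripper_width': 0.08869402175961309}
```

View pics/scene0.png

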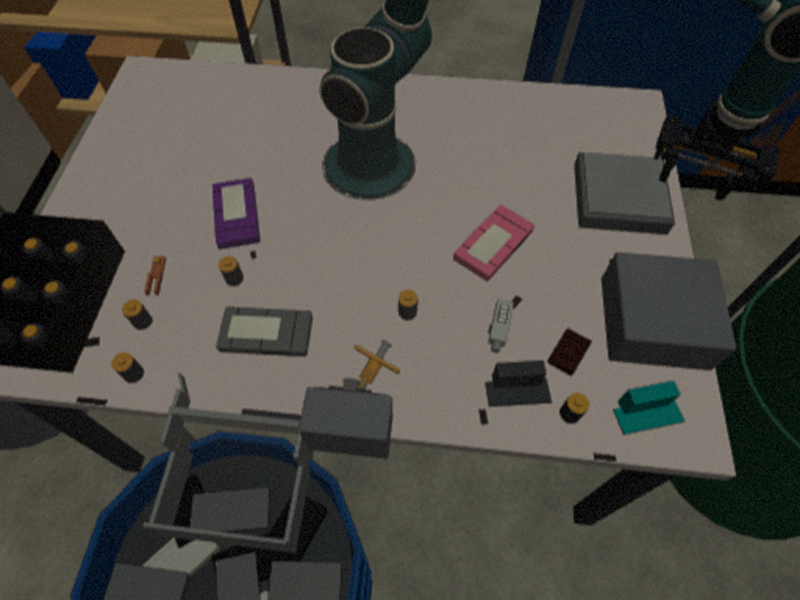

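View pics/top0.png

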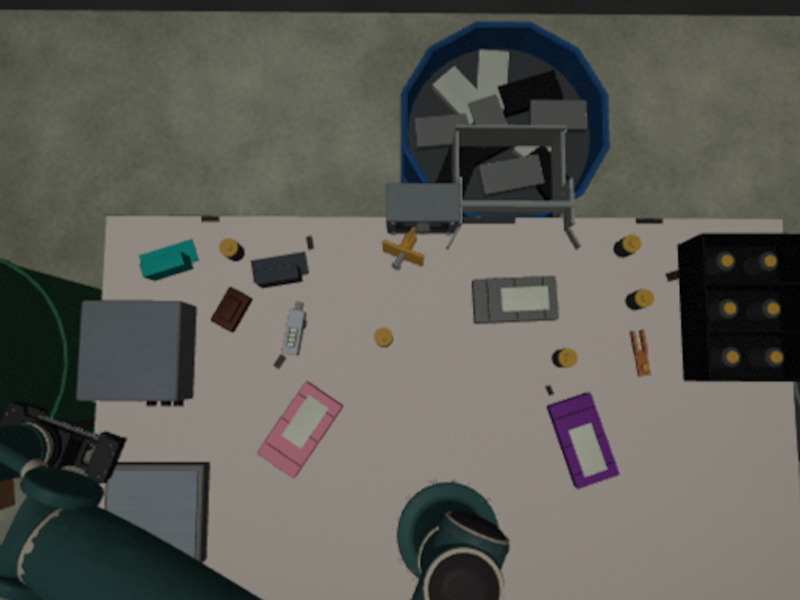

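The scene and top pictures agree. In the top view (800x600), the pack is at (515,300) and square to the mouth at (515,212). The lever's wing is at (403,250), leaning left. The tally is at (293,328) with its button end at (299,305), the bench stop is at (280,270), and a cell is at (384,337) near the lever. Next I'll use the depth maps for positions.

```bash
cat > h.py <<'E'
import numpy as np,cv2,pickle
from scipy.spatial.transform import Rotation as R
def cloud(c):
    K=c["intrinsics"];z=c["z_map"];v,u=np.mgrid[:384,:512]
    p=np.stack([(u-K[0,2])/K[0,0]*z,(v-K[1,2])/K[1,1]*z,z],-1)
    return p@R.from_rotvec(c["orientation"]).as_matrix().T+c["position"]
def obj(P,c,r,zlo,zhi):
    q=P.reshape(-1,3);m=(np.hypot(q[:,0]-c[0],q[:,1]-c[1])<r)&(q[:,2]>zlo)&(q[:,2]<zhi);return q[m]
E
python3 - <<'E'
from h import *
d=pickle.load(open("cap0.pkl","rb"));C={n:cloud(d[n]) for n in d}
T=C["top"];s=.64
pts=dict(pack=(515,300),wing=(403,250),tally=(293,332),stop=(280,270),cover=(231,310),c1=(231,248),c2=(384,337),c3=(567,357),c4=(641,298),c5=(628,244),clip=(641,360),box=(425,203),hinge=(515,204),table=(340,280))
rad=dict(pack=.13,wing=.07,tally=.075,stop=.07,box=.1)
for k,(u,v) in pts.items():
    p=T[int(v*s),int(u*s)];print(k,p.round(3))
    for n in C:
        q=obj(C[n],p,rad.get(k,.05),.012,.16)
        if len(q)<5: continue
        t=np.percentile(q[:,2],90); 
        for lab,w in(("top",q[q[:,2]>t-.006]),):
            r=cv2.minAreaRect(w[:,:2].astype(np.float32)); print("   ",n,lab,round(t,4),np.round(r[0],4),np.round(r[1],4),round(r[2],1),len(w),"x",w[:,0].min().round(3),w[:,0].max().round(3),"y",w[:,1].min().round(3),w[:,1].max().round(3))
for n in C:  # table far edge, cheeks
    q=C[n].reshape(-1,3);m=abs(q[:,2])<.01
    for y in(-.4,0.25,.35): 
        w=q[m&(abs(q[:,1]-y)<.02)];print(n,"edge",y,w[:,0].max().round(4),"z",np.median(w[:,2]).round(4))
def crop(n,x0,x1,y0,y1,k,f):
    cv2.imwrite(f,cv2.resize(d[n]["image"][y0:y1,x0:x1],None,fx=k,fy=k,interpolation=cv2.INTER_CUBIC))
crop("top",150,380,120,220,3.4,"pics/ct.png"); crop("scene",100,370,170,290,2.9,"pics/cs.png")
E
python3 - <<'E'
import cv2,numpy as np
a=cv2.imread("pics/ct.png");b=cv2.imread("pics/cs.png")
a=a[:300,:780];b=b[:300,:780] if b.shape[0]<300 else b[:300,:780]
print(a.shape,b.shape);o=np.zeros((600,780,3),np.uint8);o[:a.shape[0],:a.shape[1]]=a;o[300:300+b.shape[0],:b.shape[1]]=b
cv2.imwrite("pics/both.png",np.clip(o*1.6,0,255).astype(np.uint8))
E
```

```text
pack [ 0.489 -0.142  0.027]
    scene top 0.0312 [ 0.4939 -0.1424] [0.0957 0.1792] 3.3 1453 x 0.442 0.547 y -0.233 -0.052
    top top 0.0313 [ 0.4938 -0.1442] [0.0944 0.1775] 3.0 1218 x 0.445 0.544 y -0.235 -0.055
wing [0.577 0.099 0.124]
    scene top 0.1313 [0.5804 0.0982] [0.0618 0.0649] 20.6 107 x 0.545 0.601 y 0.058 0.139
    top top 0.1281 [0.5645 0.1023] [0.0882 0.0438] 68.6 128 x 0.542 0.599 y 0.055 0.136
tally [0.421 0.329 0.032]
    scene top 0.0333 [0.4293 0.3284] [0.0333 0.1086] 80.8 274 x 0.375 0.483 y 0.306 0.352
    top top 0.0335 [0.4225 0.327 ] [0.0331 0.0942] 81.3 249 x 0.375 0.471 y 0.306 0.348
stop [0.549 0.352 0.061]
    scene top 0.0627 [0.541  0.3616] [0.0312 0.0903] 10.4 299 x 0.519 0.562 y 0.315 0.407
    top top 0.0626 [0.5409 0.36  ] [0.0308 0.0901] 9.4 233 x 0.52 0.562 y 0.314 0.404
cover [0.467 0.462 0.03 ]
    scene top 0.0339 [0.473 0.465] [0.0335 0.0643] 54.1 149 x 0.443 0.509 y 0.443 0.489
    top top 0.0331 [0.4691 0.4601] [0.0423 0.0689] 53.4 137 x 0.438 0.508 y 0.439 0.489
c1 [0.594 0.455 0.069]
    scene top 0.065 [0.5971 0.4624] [0.0369 0.0363] 8
[... 1110 characters left out ...]
 0.0284] 9.1 48 x 0.34 0.414 y -0.428 -0.397
box [0.678 0.052 0.115]
    scene top 0.1176 [0.6525 0.0583] [0.1494 0.1362] 89.7 1798 x 0.585 0.721 y -0.017 0.133
    top top 0.1175 [0.6519 0.0559] [0.133 0.149] 0.2 1169 x 0.585 0.719 y -0.018 0.131
hinge [ 0.691 -0.138  0.064]
    scene top 0.066 [ 0.6919 -0.138 ] [0.0981 0.0139] 89.6 161 x 0.685 0.699 y -0.187 -0.089
    top top 0.0655 [ 0.6924 -0.1383] [0.0122 0.0986] 0.0 117 x 0.686 0.698 y -0.188 -0.089
table [0.535 0.234 0.004]
scene edge -0.4 0.6802 z 0.0005
scene edge 0.25 0.6807 z 0.0007
scene edge 0.35 0.6808 z 0.001
top edge -0.4 0.6794 z -0.0003
top edge 0.25 0.6798 z 0.0002
top edge 0.35 0.6795 z 0.0004
(300, 780, 3) (300, 780, 3)
```

View pics/both.png

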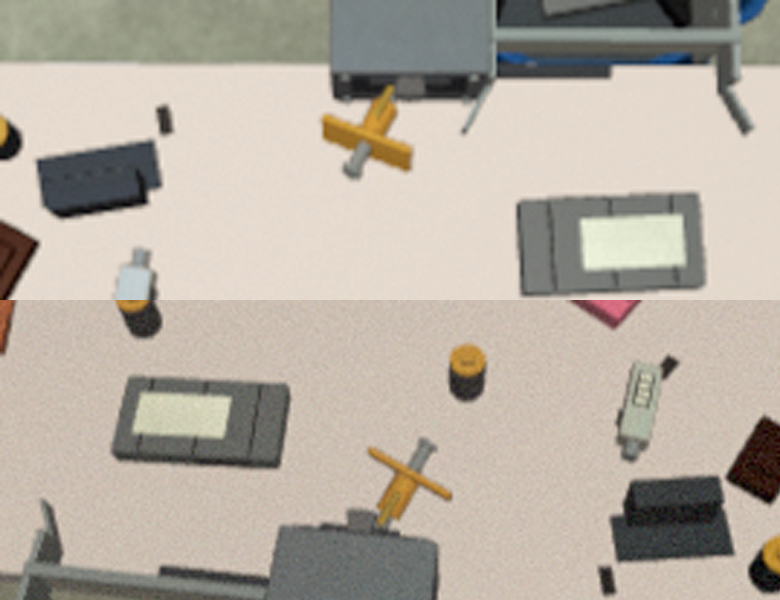

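Worktop edge is at x≈0.680, box centre at y≈0.057, and the wing's top matches the model with the pivot at about (0.66, 0.057, 0.08). Next: check the mouth's y, check the lever fit against the wing points, and check reachability.

```bash
cat >> h.py <<'E'
PIV=np.array([.660,.057,.080]);c20,s20=np.cos(np.radians(20)),np.sin(np.radians(20))
E1=np.array([-c20,0,s20]);E2=np.array([0,1.,0]);N=np.array([s20,0,c20])
def dl(t): return np.cos(t)*E1-np.sin(t)*E2, np.sin(t)*E1+np.cos(t)*E2
FLIP=1
def lev(t,s,h):
    d,l=dl(t);z=-N;y=FLIP*l
    return PIV+d*s+N*h, R.from_matrix(np.stack([np.cross(y,z),y,z],1)).as_rotvec()
def down(yaw): # tool down, tool y along world direction yaw+90deg
    y=np.array([-np.sin(yaw),np.cos(yaw),0]);z=np.array([0,0,-1.]);return R.from_matrix(np.stack([np.cross(y,z),y,z],1)).as_rotvec()
E
python3 - <<'E'
import h
from h import *
from cell import manip,inverse_kinematics as ik
d=pickle.load(open("cap0.pkl","rb"))
for n in d:
    P=cloud(d[n]);q=P.reshape(-1,3);im=d[n]["image"].reshape(-1,3).astype(int)
    m=(abs(q[:,0]-.692)<.008)&(abs(q[:,2]-.064)<.012)&(q[:,1]<-.02)&(q[:,1]>-.3);print(n,"bar y",np.percentile(q[m,1],[0,1,99,100]))
    m=(q[:,0]>.65)&(q[:,0]<.68)&(abs(q[:,2]-.06)<.012)&(q[:,1]<-.02)&(q[:,1]>-.32);print("cheek y",np.percentile(q[m,1],[0,50,99]) if m.any() else 0)
    m=(np.hypot(q[:,0]-.575,q[:,1]-.1)<.07)&(q[:,2]>.08)&(im[:,2]-im[:,0]>25)
    dd,l=dl(-.42);w=q[m]-PIV;S,L,H=w@dd,w@l,w@N
    k=S>.08;print("wing S",np.percentile(S[k],[2,50,98]).round(4),"L",np.percentile(L[k],[1,50,99]).round(4),"H",np.percentile(H[k],[2,98]).round(4));k=S<.08;print(" sleeve L",np.percentile(L[k],[2,50,98]).round(4))
for f in(1,-1):
    h.FLIP=f
    for a in((-.42,.082,.12),(-.42,.082,-.012),(-.42,.103,-.012),(.45,.103,-.012),(.45,.082,.12)):
        j=ik(*lev(*a));print(f,a,None if j is None else j.round(2))
for nm,p,y in(("push0",[.40,-.145,.012],0),("push1",[.66,-.145,.012],0),("push1pi",[.66,-.145,.012],np.pi),("tal",[.4225,.327,.006],-.154),("via",[.45,.35,.35],0),("viapi",[.45,.35,.35],np.pi)):
    j=ik(p,down(y));print(nm,None if j is None else j.round(2))
E
```

```text
scene bar y [-0.26451577 -0.2626336  -0.0302276  -0.02783945]
cheek y [-0.26494501 -0.25859165 -0.25560958]
wing S [0.0809 0.0969 0.1032] L [-0.0416  0.0019  0.0451] H [-0.0081  0.0238]
 sleeve L [-0.0102  0.0021  0.0129]
top bar y [-0.26532341 -0.26379477 -0.02651788 -0.02605383]
cheek y [-0.26511163 -0.2592696  -0.02324074]
wing S [0.0822 0.1011 0.1045] L [-0.0441 -0.0033  0.0423] H [-0.0163  0.0222]
 sleeve L [-0.0127 -0.0025  0.0109]
1 (-0.42, 0.082, 0.12) [ 0.09  0.43  1.46  0.03  1.6  -1.07]
1 (-0.42, 0.082, -0.012) [ 0.09  0.46  1.67  0.03  1.37 -1.07]
1 (-0.42, 0.103, -0.012) [ 0.11  0.42  1.7   0.04  1.37 -1.06]
1 (0.45, 0.103, -0.012) [-0.02  0.41  1.72 -0.01  1.36 -2.04]
1 (0.45, 0.082, 0.12) [-0.    0.43  1.47 -0.    1.6  -2.03]
-1 (-0.42, 0.082, 0.12) [0.09 0.43 1.46 0.03 1.6  2.07]
-1 (-0.42, 0.082, -0.012) [0.09 0.46 1.67 0.03 1.37 2.07]
-1 (-0.42, 0.103, -0.012) [0.11 0.42 1.7  0.04 1.37 2.08]
-1 (0.45, 0.103, -0.012) [-0.02  0.41  1.72 -0.01  1.36  1.1 ]
-1 (0.45, 0.082, 0.12) [-0.    0.43  1.47 -0.    1.6   1.12]
push0 [-0.41  0.07  2.31 -0.    0.76 -1.98]
push1 [-0.25  0.47  1.77 -0.    0.9  -1.82]
push1pi [-0.25  0.47  1.77 -0.    0.9   1.32]
tal [ 0.61  0.26  2.09 -0.    0.79 -0.8 ]
via [ 0.62  0.02  1.68 -0.    1.44 -0.95]
viapi [ 0.62  0.02  1.68 -0.    1.44  2.19]
```

The lever model fits within 3 mm in both views (wing L ±44, centred), and the mouth centre is at y≈-0.143. Now hooking the wing.

```bash
cat >> h.py <<'E'
def st(m,tag=""):
    s=m.state();print(tag,"t=%.1f"%s["clock"],"p",s["tool_pos"].round(4),"F",s["contact_force"].round(1),"w %.4f g %.1f"%(s["gripper_width"],s["grasp_force"]),flush=True);return s
E
python3 - <<'E'
from h import *
from cell import manip,cams
manip.move_linear([.30,.58,.35],rate=.3)
manip.set_gripper(.044)
manip.move_pose(*lev(-.42,.082,.12)); st(manip)
c=cams.capture("wrist");cv2.imwrite("pics/w1.png",cv2.resize(c["image"],(800,600)))
p,r=lev(-.42,.082,.03);manip.move_linear(p,rate=.12,rot=r);st(manip,"mid")
p,r=lev(-.42,.082,-.012);manip.move_linear(p,rate=.06,rot=r);st(manip,"in")
manip.set_gripper(.034);st(manip,"closed")
for s in(.088,.094,.099,.104):
    p,r=lev(-.42,s,-.012);manip.move_linear(p,rate=.05,rot=r);f=st(manip,s)["contact_force"];print("  along d",round(f@dl(-.42)[0],1))
E
```

```text
t=3.7 p [0.6306 0.0917 0.2189] F [ 0.5  0.  -0.2] w 0.0439 g 0.0
mid t=4.7 p [0.6007 0.0906 0.1346] F [ 0.3 -0.2  0.2] w 0.0443 g 0.0
in t=5.5 p [0.5858 0.0905 0.0945] F [ 0.9  0.5 -0.1] w 0.0441 g 0.0
closed t=5.9 p [0.5858 0.0904 0.0946] F [-0.   0.2 -0.4] w 0.0338 g 0.0
0.088 t=6.1 p [0.5808 0.0926 0.0962] F [ 3.5 -1.6 -1.7] w 0.0342 g 1.9
  along d -4.2
0.094 t=6.4 p [0.5756 0.0951 0.0981] F [ 3.6 -2.5 -3.3] w 0.0342 g 2.4
  along d -5.1
0.099 t=6.6 p [0.5713 0.0971 0.0997] F [ 4.4 -2.5 -2.5] w 0.0341 g 2.7
  along d -5.6
0.104 t=6.9 p [0.5671 0.0991 0.1011] F [ 4.3 -3.8 -3. ] w 0.0344 g 3.1
  along d -6.2
```

View pics/w1.png

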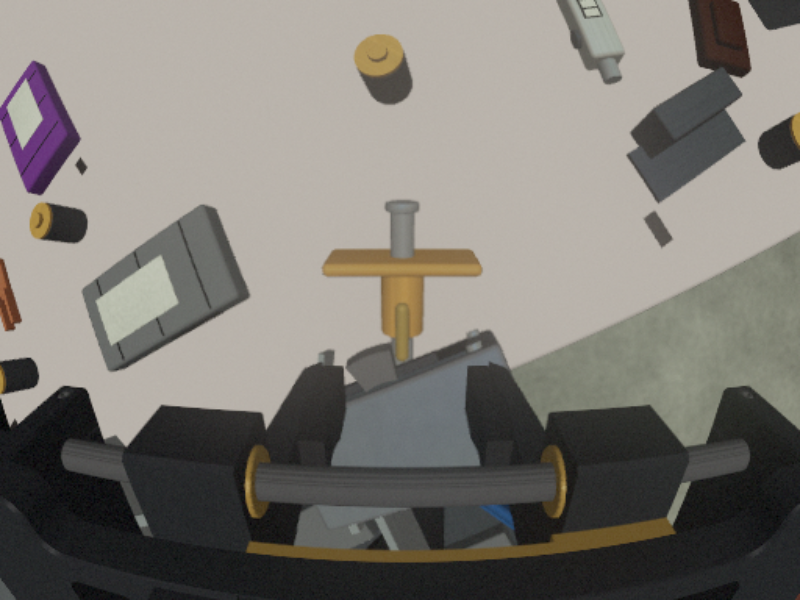

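The wrist view shows the fingers squarely straddling the sleeve at (402,305) behind the wing at (402,265). The spring force reads about 6.2 N, so the collar is up about 20 mm. Swinging now.

Run:
```python
from h import *
from cell import manip,cams
for t in list(np.arange(-.27,.46,.12))+[.46]:
    p,r=lev(t,.101,-.012);manip.move_linear(p,rate=.1,rot=r);f=st(manip,round(t,2))["contact_force"];d,l=dl(t);print("   d,l",round(f@d,1),round(f@l,1))
for t in(.475,.49):
    if abs(f@l)>8: break
    p,r=lev(t,.101,-.012);manip.move_linear(p,rate=.05,rot=r);f=st(manip,t)["contact_force"];d,l=dl(t);print("   d,l",round(f@d,1),round(f@l,1))
for s in(.094,.087,.081):
    p,r=lev(t,s,-.012);manip.move_linear(p,rate=.05,rot=r);f=st(manip,s)["contact_force"];print("   d,l",round(f@d,1),round(f@l,1))
```

```text
-0.27 t=7.2 p [0.5651 0.0837 0.102 ] F [ 5.  -2.2 -3.4] w 0.0339 g 2.9
   d,l -6.3 -0.6
-0.15 t=7.5 p [0.5628 0.072  0.103 ] F [ 4.4 -2.8 -1.8] w 0.0341 g 2.9
   d,l -5.2 -2.1
-0.03 t=7.8 p [0.5619 0.06   0.1034] F [ 5.1 -1.3 -2.3] w 0.0338 g 2.8
   d,l -5.6 -1.1
0.09 t=8.0 p [0.5623 0.048  0.1033] F [ 5.1 -0.8 -2. ] w 0.0340 g 2.8
   d,l -5.4 -1.2
0.21 t=8.3 p [0.5642 0.0362 0.1026] F [ 5.1 -1.5 -2.7] w 0.0339 g 2.8
   d,l -5.3 -2.6
0.33 t=8.6 p [0.5673 0.0248 0.1015] F [ 4.9 -0.6 -2.1] w 0.0339 g 2.8
   d,l -4.8 -2.3
0.45 t=8.8 p [0.5716 0.0138 0.0999] F [ 5.8  0.3 -2.6] w 0.0340 g 2.8
   d,l -5.9 -2.5
0.46 t=9.1 p [0.5717 0.0137 0.0998] F [ 5.3  1.3 -2.6] w 0.0344 g 2.8
   d,l -5.9 -1.5
0.475 t=9.3 p [0.572  0.0133 0.0996] F [ 3.9  5.1 -1. ] w 0.0344 g 2.9
   d,l -5.9 2.7
0.49 t=9.6 p [0.5725 0.0124 0.0995] F [ 3.4  5.6 -1.5] w 0.0340 g 3.1
   d,l -5.9 3.2
0.094 t=9.9 p [0.5784 0.0153 0.0973] F [ 2.9  4.6 -1.2] w 0.0341 g 2.6
   d,l -4.9 2.5
0.087 t=10.2 p [0.5843 0.018  0.0951] F [ 1.9  4.6 -0. ] w 0.0342 g 2.2
   d,l -3.8 3.2
0.081 t=10.4 p [0.5888 0.02   0.093 ] F [1.  5.  0.1] w 0.0339 g 2.1
   d,l -3.1 4.0
```

Run:
```python
from h import *
from cell import manip,cams
for t,s in((.485,.077),(.42,.076)):
    p,r=lev(t,s,-.012);manip.move_linear(p,rate=.05,rot=r);f=st(manip,(t,s))["contact_force"];d,l=dl(t);print("   d,l",round(f@d,1),round(f@l,1))
# test lock: nudge back to the left lightly
p,r=lev(.30,.076,-.012);manip.move_linear(p,rate=.05,rot=r);f=st(manip,"nudge")["contact_force"];print(f@dl(.3)[1])
p,r=lev(.42,.076,-.012);manip.move_linear(p,rate=.05,rot=r)
manip.set_gripper(.044)
p,r=lev(.42,.076,.12);manip.move_linear(p,rate=.12,rot=r);st(manip)
c=cams.capture("wrist");cv2.imwrite("pics/w2.png",cv2.resize(c["image"],(640,480)))
```

```text
(0.485, 0.077) t=10.7 p [0.5914 0.0212 0.0918] F [-0.7  2.9  0.6] w 0.0339 g 1.7
   d,l -0.6 2.9
(0.42, 0.076) t=10.9 p [0.5907 0.0253 0.0923] F [-0.2 -0.9 -0.4] w 0.0340 g 0.0
   d,l 0.4 -0.7
nudge t=11.3 p [0.5883 0.0326 0.0933] F [ 1.7 -5.2 -2. ] w 0.0341 g 2.7
-5.677936341656097
 t=13.2 p [0.6351 0.026  0.2154] F [-0.1  0.1 -0.1] w 0.0436 g 0.0
```

View pics/w2.png

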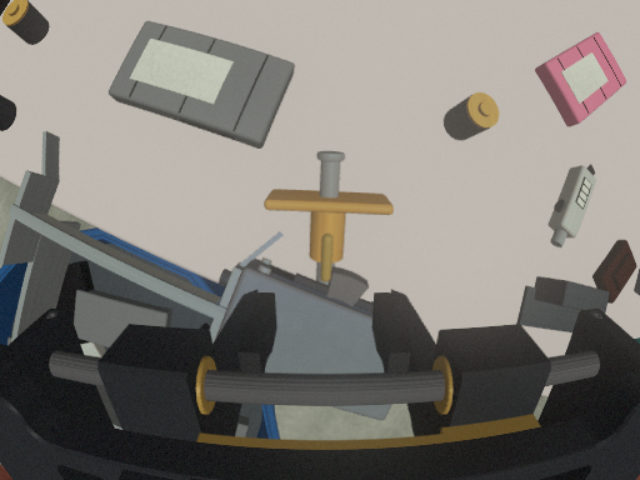

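The lever is now over to the right with the collar seated: the wing is at (328,202), there is no spring force, and the nudge was blocked at 5.7 N. Now pushing the pack.

Run:
```python
from h import *
from cell import manip,cams
r=down(0)
manip.move_pose([.41,-.145,.20],r);manip.set_gripper(.088)
manip.move_linear([.41,-.145,.012],rate=.15,rot=r);st(manip)
for x in(.50,.56,.60,.62,.635,.645,.655):
    manip.move_linear([x,-.145,.012],rate=.09);st(manip,x)
manip.dwell(.4)
manip.move_linear([.60,-.145,.03],rate=.15);manip.move_linear([.55,-.145,.2],rate=.2);st(manip)
c=cams.capture("scene");cv2.imwrite("pics/s2.png",cv2.resize(c["image"],(800,600),interpolation=cv2.INTER_CUBIC))
```

```text
t=16.6 p [ 0.4108 -0.1453  0.0127] F [ 0.4 -0.4  0.5] w 0.0879 g 0.0
0.5 t=17.7 p [ 0.5003 -0.1451  0.0122] F [ 0.6 -0.4 -0.2] w 0.0881 g 0.0
0.56 t=18.5 p [ 0.5601 -0.145   0.0122] F [ 0.  -0.4  0.7] w 0.0878 g 0.0
0.6 t=19.1 p [ 0.6003 -0.145   0.0121] F [-0.8  0.1  0.4] w 0.0876 g 0.0
0.62 t=19.5 p [ 0.6204 -0.1451  0.0121] F [-0.   0.3 -0.2] w 0.0878 g 0.0
0.635 t=19.8 p [ 0.6357 -0.1452  0.0123] F [-0.2  0.3  0.4] w 0.0881 g 0.0
0.645 t=20.1 p [ 0.6455 -0.1451  0.0122] F [ 0.2  0.5 -0. ] w 0.0879 g 0.0
0.655 t=20.3 p [ 0.6552 -0.145   0.0121] F [-0.7 -1.   1.1] w 0.0879 g 0.0
 t=22.3 p [ 0.5495 -0.1447  0.1986] F [ 0.1  0.7 -0.2] w 0.0877 g 0.0
```

View pics/s2.png

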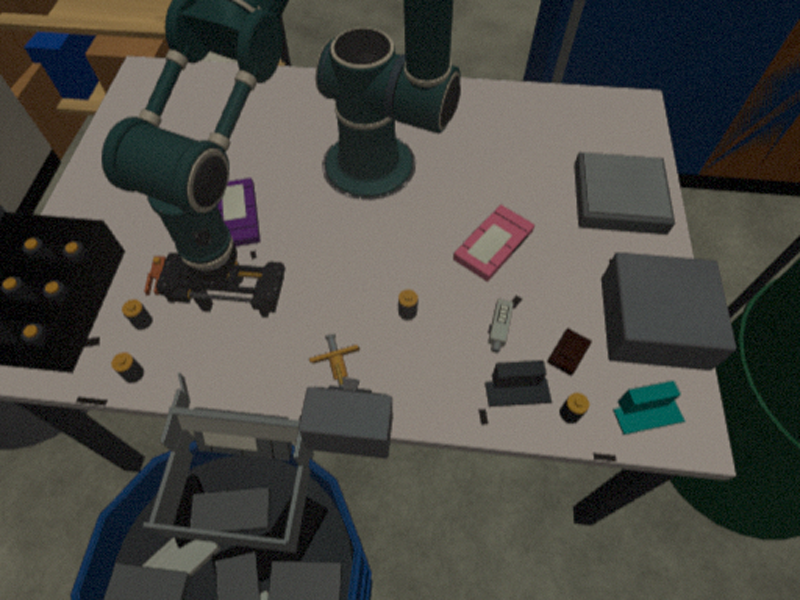

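The pack has left the worktop. Its label shows around (230,438), below the hinge bar. I'll check its depth there, then fetch the tally.

Run:
```python
from h import *
from cell import manip,cams
c=cams.capture("scene");P=cloud(c);t=cams.capture("top");Q=cloud(t)
for u,v in((215,432),(230,438),(250,442),(265,446),(285,448),(240,450),(250,457)): print((u,v),P[int(v*.64),int(u*.64)].round(3))
cv2.imwrite("pics/drum.png",np.clip(1.5*np.hstack([cv2.resize(c["image"][250:340,90:220],(520,360),interpolation=cv2.INTER_CUBIC)[:,:390+130][:, :400],cv2.resize(t["image"][100:160,270:370],(400,360)[:2],interpolation=cv2.INTER_CUBIC)]),0,255).astype(np.uint8))
for n,X in(("scene",P),("top",Q)):
    q=obj(X,(.4225,.327),.06,.022,.05);r=cv2.minAreaRect(q[:,:2].astype(np.float32));print(n,r)
```

```text
(215, 432) [ 0.71  -0.189  0.016]
(230, 438) [ 0.713 -0.164 -0.004]
(250, 442) [ 0.714 -0.125 -0.005]
(265, 446) [ 0.717 -0.1   -0.016]
(285, 448) [ 0.717 -0.061 -0.013]
(240, 450) [ 0.725 -0.151 -0.038]
(250, 457) [ 0.708 -0.158 -0.145]
scene ((0.4268306493759155, 0.3271411657333374), (0.03722158446907997, 0.10698852688074112), 80.1098861694336)
top ((0.42828822135925293, 0.32461845874786377), (0.03745801001787186, 0.10734888911247253), 81.21574401855469)
```

View pics/drum.png

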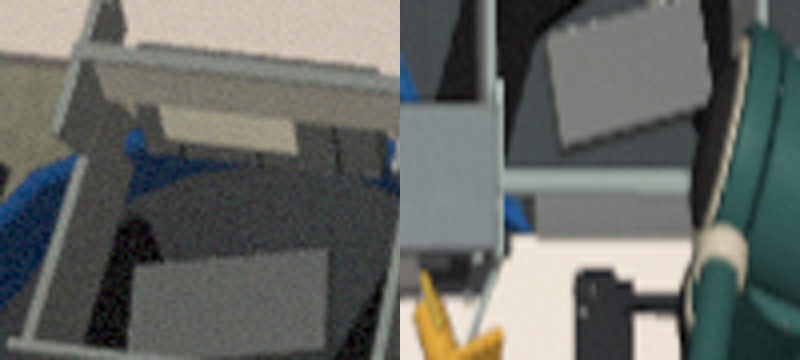

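Run:
```python
from h import *
from cell import manip,cams
manip.move_pose([.40,.05,.32],down(0))
o=pickle.load(open("cap0.pkl","rb"))
for n in("scene","top"):
    c=cams.capture(n)
    for lab,X in(("old",cloud(o[n])),("new",cloud(c))):
        q=X.reshape(-1,3)
        for y in(-.18,-.14,-.10,-.06):
            w=q[(abs(q[:,1]-y)<.004)&(q[:,0]>.655)&(q[:,0]<.80)&(q[:,2]>-.25)];w=w[np.argsort(-w[:,0])][::2]
            print(n,lab,y," ".join(f"{a*1e3:.0f},{b*1e3:.0f}" for a,_,b in w))
st(manip)
```

```text
scene old -0.18 799,-117 796,-118 795,-121 792,-121 790,-116 788,-123 787,-117 776,-152 774,-147 770,-152 767,-152 764,-152 761,-149 758,-147 758,-152 755,-147 752,-149 749,-149 746,-148 745,-150 743,-148 739,-150 736,-149 733,-148 732,-151 729,-150 726,-149 723,-150 720,-151 719,-149 717,-150 714,-146 710,-148 707,-147 706,-150 700,-93 699,-105 699,-87 699,-76 699,-75 699,-66 699,-144 698,-167 698,-111 698,-101 698,-69 697,58 697,59 697,-60 695,62 695,-58 694,42 694,66 694,15 694,22 694,15 693,22 693,64 692,-56 691,67 691,66 689,-56 689,-56 687,63 686,-57 665,2 662,2 661,-0 658,-1 656,-4
scene old -0.14 799,-121 796,-122 794,-120 792,-117 788,-119 787,-121 785,-119 783,-116 782,-120 778,-121 766,-148 763,-149 761,-144 759,-154 756,-150 754,-148 751,-148 747,-148 745,-149 744,-148 738,-149 737,-153 734,-151 731,-149 728,-151 725,-149 722,-146 719,-146 715,-149 713,-146 709,-148 706,-148 705,-151 702,-149 699,-134 699,-113 699,-115 699,-137 699,-82 699,-61 699,-93 699,-73 698,66 698,-85 698,-107 697,63 697,-58 695,-54 695,31 695,64 694,37 694,-56 694,37 694,44 693,8 693,26 692,64 692,
[... 5512 characters left out ...]
789,-118 787,-122 783,-148 782,-119 779,-149 779,-122 776,-124 773,-154 771,-146 769,-154 764,-151 698,63 695,61 695,62 692,35 691,61 690,65 689,33 688,61 685,34 684,37 682,33 679,30 679,32 677,0 675,34 674,-1 671,-3 667,-1 663,1 659,1 657,-4
top new -0.06 800,-150 798,-122 795,-124 789,-156 788,-115 784,-126 783,-147 779,-149 775,-150 773,-154 770,-146 767,-149 764,-150 743,-147 711,-33 706,-54 703,-59 703,-5 702,-82 700,-32 699,-2 698,62 697,65 697,-61 695,61 694,63 692,-5 691,61 691,63 689,31 689,-4 687,62 687,38 685,33 684,26 682,33 680,27 678,21 677,0 676,4 674,-3 673,28 673,1 670,-1 666,1 666,1 663,-2 659,-1 659,1 656,0
 t=23.6 p [0.4004 0.0493 0.319 ] F [-0.4  0.  -0.4] w 0.0881 g 0.0
```

The pack is stuck. It hangs slanted over the edge, with its rear top edge at (0.675, 0.034) and its front at z≈-0.047, pinched by the flap. I'll push further with a tilted tool, so the fingertips reach under the hinge bar.

Run:
```python
from h import *
from cell import manip,cams
a=np.radians(30);z=np.array([np.sin(a),0,-np.cos(a)]);y=np.array([0,1.,0]);r=R.from_matrix(np.stack([np.cross(y,z),y,z],1)).as_rotvec()
manip.move_pose([.59,-.145,.15],r)
manip.move_linear([.61,-.145,.015],rate=.15)
for x in(.645,.655,.665,.675,.685,.692):
    manip.move_linear([x,-.145,.016],rate=.08);s=st(manip,x)
    if np.linalg.norm(s["contact_force"])>15: break
manip.dwell(.3)
manip.move_linear([.61,-.145,.02],rate=.2);manip.move_linear([.57,-.145,.15],rate=.25)
manip.move_pose([.40,.05,.32],down(0));st(manip)
for n in("scene",):
    c=cams.capture(n);q=cloud(c).reshape(-1,3)
    for yy in(-.18,-.10):
        w=q[(abs(q[:,1]-yy)<.004)&(q[:,0]>.655)&(q[:,0]<.80)&(q[:,2]>-.25)];w=w[np.argsort(-w[:,0])][::3]
        print(yy," ".join(f"{a*1e3:.0f},{b*1e3:.0f}" for a,_,b in w))
cv2.imwrite("pics/s3.png",np.clip(1.4*cv2.resize(c["image"][160:384,40:300],(696,600),interpolation=cv2.INTER_CUBIC),0,255).astype(np.uint8))
```

```text
Traceback (most recent call last):
cell.IKError: the arm cannot follow that straight line within its joint ranges
```

Run:
```python
from h import *
from cell import manip,inverse_kinematics as ik
print(manip.state()["tool_pos"],manip.state()["joint_pos"].round(2))
for deg in(15,20,25,30):
    a=np.radians(deg);z=np.array([np.sin(a),0,-np.cos(a)]);y=np.array([0,1.,0]);r=R.from_matrix(np.stack([np.cross(y,z),y,z],1)).as_rotvec()
    for p in([.61,-.145,.15],[.61,-.145,.015],[.65,-.145,.016],[.692,-.145,.016]):
        j=ik(p,r);print(deg,p,None if j is None else j.round(2))
```

```text
[ 0.59030596 -0.14497403  0.15034487] [-0.39 -0.05  2.21  0.39  0.52 -2.26]
15 [0.61, -0.145, 0.15] [-0.32  0.1   1.99  0.11  0.8  -1.96]
15 [0.61, -0.145, 0.015] [-0.32  0.28  2.08  0.16  0.54 -2.01]
15 [0.65, -0.145, 0.016] [-0.3   0.34  1.99  0.14  0.57 -1.98]
15 [0.692, -0.145, 0.016] [-0.28  0.4   1.9   0.13  0.59 -1.94]
20 [0.61, -0.145, 0.15] [-0.33  0.06  2.05  0.17  0.71 -2.02]
20 [0.61, -0.145, 0.015] [-0.33  0.25  2.14  0.27  0.44 -2.13]
20 [0.65, -0.145, 0.016] [-0.31  0.31  2.05  0.24  0.46 -2.08]
20 [0.692, -0.145, 0.016] [-0.29  0.37  1.96  0.21  0.48 -2.03]
25 [0.61, -0.145, 0.15] [-0.35  0.02  2.12  0.26  0.61 -2.11]
25 [0.61, -0.145, 0.015] [-0.35  0.23  2.19  0.46  0.34 -2.33]
25 [0.65, -0.145, 0.016] [-0.33  0.29  2.11  0.4   0.35 -2.25]
25 [0.692, -0.145, 0.016] [-0.3   0.35  2.03  0.36  0.37 -2.18]
30 [0.61, -0.145, 0.15] [-0.37 -0.01  2.18  0.38  0.51 -2.23]
30 [0.61, -0.145, 0.015] None
30 [0.65, -0.145, 0.016] None
30 [0.692, -0.145, 0.016] [-0.32  0.33  2.09  0.62  0.27 -2.45]
```

```bash
cat > push2.py <<'E'
from h import *
from cell import manip,cams
a=np.radians(22);z=np.array([np.sin(a),0,-np.cos(a)]);y=np.array([0,1.,0]);r=R.from_matrix(np.stack([np.cross(y,z),y,z],1)).as_rotvec()
manip.move_linear([.61,-.145,.12],rate=.2,rot=r)
manip.move_linear([.615,-.145,.016],rate=.15)
for x in(.645,.655,.665,.675,.682,.687):
    manip.move_linear([x,-.145,.016],rate=.08);s=st(manip,x)
    if np.linalg.norm(s["contact_force"])>15: break
manip.dwell(.3)
manip.move_linear([.61,-.145,.02],rate=.2);manip.move_linear([.57,-.145,.15],rate=.25)
manip.move_pose([.40,.05,.32],down(0));st(manip)
c=cams.capture("scene");q=cloud(c).reshape(-1,3)
for yy in(-.18,-.10):
    w=q[(abs(q[:,1]-yy)<.004)&(q[:,0]>.655)&(q[:,0]<.80)&(q[:,2]>-.25)];w=w[np.argsort(-w[:,0])][::3]
    print(yy," ".join(f"{a*1e3:.0f},{b*1e3:.0f}" for a,_,b in w))
cv2.imwrite("pics/s3.png",np.clip(1.4*cv2.resize(c["image"][160:384,40:300],(696,600),interpolation=cv2.INTER_CUBIC),0,255).astype(np.uint8))
E
python3 push2.py
```

```text
0.645 t=26.5 p [ 0.6455 -0.1449  0.0162] F [-0.7  0.6 -0.2] w 0.0883 g 0.0
0.655 t=26.8 p [ 0.6554 -0.145   0.0161] F [ 0.4 -0.1 -0.4] w 0.0876 g 0.0
0.665 t=27.1 p [ 0.6649 -0.145   0.0157] F [-0.   0.4 -0.8] w 0.0876 g 0.3
0.675 t=27.4 p [ 0.6751 -0.145   0.0159] F [0.4 0.  0.2] w 0.0876 g 0.2
0.682 t=27.6 p [ 0.6826 -0.1451  0.0163] F [-1.1  0.5 -0. ] w 0.0881 g 0.1
0.687 t=27.9 p [ 0.6877 -0.1451  0.0164] F [0.  0.6 0.3] w 0.0880 g 0.0
 t=30.6 p [0.3999 0.0499 0.3183] F [-0.2 -0.3  0.1] w 0.0878 g 0.0
-0.18 799,-119 795,-119 792,-120 789,-121 777,-147 771,-147 768,-147 765,-147 762,-145 759,-146 756,-144 752,-147 748,-150 745,-149 742,-150 739,-148 736,-149 734,-42 733,-45 732,-152 732,-26 731,37 730,-23 730,-25 729,-149 728,-7 728,-1 726,-148 726,41 724,43 722,40 720,49 719,46 716,-150 716,47 713,47 712,-151 711,49 709,51 706,52 704,53 702,55 700,58 698,60 696,65 694,67 690,65 687,63 663,5 662,0 659,2 656,3
-0.1 798,-120 796,-116 795,-118 793,-132 790,-130 789,-120 787,-118 784,-117 783,-150 781,-133 778,-129 777,-149 774,-148 772,-144 768,-147 765,-150 762,-145 758,-152 753,-145 750,-148 747,-148 742,-151 740,-148 736,36 733,-147 733,38 732,-47 731,-29 731,-29 730,-146 730,-23 729,-154 729,40 728,-1 726,44 725,41 723,-149 722,48 720,-151 719,47 718,-147 716,-151 716,47 714,50 713,48 710,47 709,50 707,54 704,54 702,57 699,56 698,63 697,67 694,65 690,64 687,64 665,2 662,-0 659,2
```

View pics/s3.png

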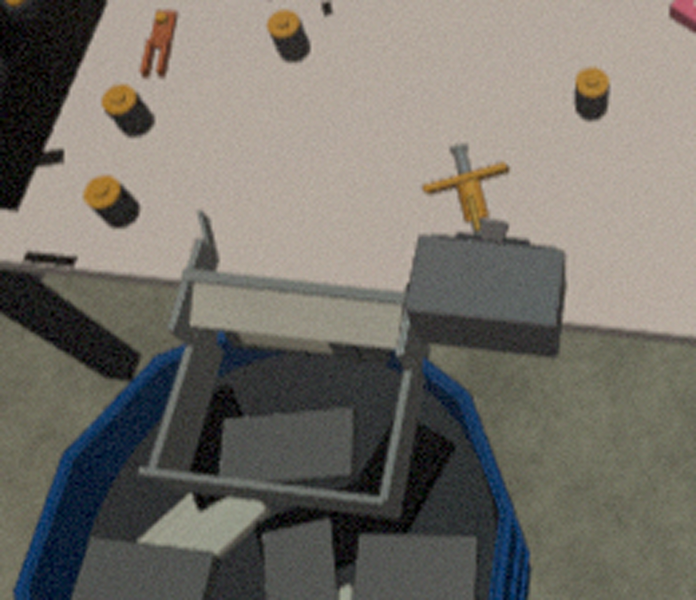

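The flap is now propped open. The pack stands nearly upright at x≈0.70–0.73, z from -0.047 to +0.04, and the flap holds it there. I need to reach under the bar with the tool nearly horizontal, so I'll check reachability.

Run:
```python
from h import *
from cell import manip,inverse_kinematics as ik
for deg in(45,60,70,75):
  for sg in(1,-1):
    a=np.radians(deg);z=np.array([np.sin(a),0,-np.cos(a)]);y=np.array([0,sg*1.,0]);r=R.from_matrix(np.stack([np.cross(y,z),y,z],1)).as_rotvec()
    for p in([.55,-.145,.15],[.64,-.145,.027],[.735,-.145,.027]):
        j=ik(p,r);print(deg,sg,p,None if j is None else j.round(2))
```

```text
45 1 [0.55, -0.145, 0.15] None
45 1 [0.64, -0.145, 0.027] [-0.41  0.25  2.34  2.13  0.34  2.26]
45 1 [0.735, -0.145, 0.027] [-0.33  0.37  2.15  2.09  0.27  2.37]
45 -1 [0.55, -0.145, 0.15] [-0.51 -0.18  2.45  1.17  0.38  0.05]
45 -1 [0.64, -0.145, 0.027] [-0.41  0.25  2.34  2.13  0.34 -0.88]
45 -1 [0.735, -0.145, 0.027] [-0.33  0.37  2.15  2.09  0.27 -0.77]
60 1 [0.55, -0.145, 0.15] None
60 1 [0.64, -0.145, 0.027] [-0.46  0.36  2.43  2.53  0.75  1.8 ]
60 1 [0.735, -0.145, 0.027] [-0.37  0.46  2.25  2.6   0.65  1.82]
60 -1 [0.55, -0.145, 0.15] None
60 -1 [0.64, -0.145, 0.027] [-0.46  0.36  2.43  2.53  0.75 -1.35]
60 -1 [0.735, -0.145, 0.027] [-0.37  0.46  2.25  2.6   0.65 -1.32]
70 1 [0.55, -0.145, 0.15] None
70 1 [0.64, -0.145, 0.027] [-0.5   0.5   2.45  2.6   1.06  1.67]
70 1 [0.735, -0.145, 0.027] [-0.39  0.56  2.28  2.68  0.95  1.71]
70 -1 [0.55, -0.145, 0.15] None
70 -1 [0.64, -0.145, 0.027] [-0.5   0.5   2.45  2.6   1.06 -1.47]
70 -1 [0.735, -0.145, 0.027] [-0.39  0.56  2.28  2.68  0.95 -1.43]
75 1 [0.55, -0.145, 0.15] None
75 1 [0.64, -0.145, 0.027] [-0.51  0.59  2.45  2.62  1.22  1.63]
75 1 [0.735, -0.145, 0.027] [-0.4   0.63  2.28  2.7   1.1   1.67]
75 -1 [0.55, -0.145, 0.15] None
75 -1 [0.64, -0.145, 0.027] [-0.51  0.59  2.45  2.62  1.22 -1.52]
75 -1 [0.735, -0.145, 0.027] [-0.4   0.63  2.28  2.7   1.1  -1.47]
```

```bash
cat > push3.py <<'E'
from h import *
from cell import manip,cams,inverse_kinematics as ik
a=np.radians(60);z=np.array([np.sin(a),0,-np.cos(a)]);y=np.array([0,-1.,0]);r=R.from_matrix(np.stack([np.cross(y,z),y,z],1)).as_rotvec()
j0=manip.state()["joint_pos"]
low=ik([.62,-.145,.016],r);hi=low.copy();hi[1]-=.3
A=j0.copy();A[4]=.12;A[0]=hi[0];B=A.copy();B[3]=low[3];B[5]=low[5]
for J in(A,B,hi): manip.set_joints(J);st(manip)
manip.set_gripper(.07)
manip.set_joints(low);st(manip,"low")
for x in(.67,.69,.70,.71,.72,.726):
    manip.move_linear([x,-.145,.015],rate=.08,rot=r);s=st(manip,x)
    if np.linalg.norm(s["contact_force"])>12: break
manip.dwell(.2)
manip.move_linear([.62,-.145,.016],rate=.2)
manip.set_joints(hi);st(manip)
c=cams.capture("scene");q=cloud(c).reshape(-1,3)
for yy in(-.18,-.10):
    w=q[(abs(q[:,1]-yy)<.004)&(q[:,0]>.655)&(q[:,0]<.80)&(q[:,2]>-.25)];w=w[np.argsort(-w[:,0])][::3]
    print(yy," ".join(f"{a*1e3:.0f},{b*1e3:.0f}" for a,_,b in w))
np.save("back.npy",[B,A,j0]);cv2.imwrite("pics/s4.png",cv2.resize(c["image"],(800,600)))
E
python3 push3.py
```

```text
t=32.4 p [ 0.6578 -0.3217  0.5701] F [-0.2  0.3  0.1] w 0.0881 g 0.0
 t=34.6 p [ 0.6779 -0.3061  0.6443] F [0.3 0.2 0.2] w 0.0880 g 0.0
 t=36.2 p [ 0.6583 -0.1655  0.2104] F [-0.6  0.3 -0.4] w 0.0877 g 0.0
low t=37.5 p [ 0.6208 -0.1454  0.0169] F [-0.  -0.1  0.4] w 0.0698 g 0.0
0.67 t=38.3 p [ 0.6697 -0.1447  0.0145] F [-0.5  0.4 -0.7] w 0.0702 g 0.0
0.69 t=38.7 p [ 0.6908 -0.1451  0.0153] F [ 0.2  0.3 -0.1] w 0.0702 g 0.0
0.7 t=38.9 p [ 0.7008 -0.1451  0.0154] F [ 0.9  0.3 -0.7] w 0.0699 g 0.0
0.71 t=39.2 p [ 0.7106 -0.1451  0.0152] F [-0.7 -1.2 -0.9] w 0.0698 g 0.4
0.72 t=39.5 p [ 0.7206 -0.145   0.0151] F [ 0.1 -1.1 -0.5] w 0.0700 g 0.4
0.726 t=39.7 p [ 0.7264 -0.145   0.0151] F [ 0.1  0.7 -1.6] w 0.0701 g 0.5
 t=41.4 p [ 0.6572 -0.1645  0.2075] F [-0.3 -0.2 -0.6] w 0.0702 g 0.0
-0.18 798,-91 796,-90 792,-94 789,-94 784,-89 782,-89 778,-91 776,-87 772,-89 769,-91 766,-92 763,-91 760,-90 756,-94 752,-95 750,-93 745,-91 741,-92 722,-152 719,-151 715,-153 712,-153 709,-151 706,-150 700,-127 699,-96 699,-151 699,-166 698,-143 698,-109 698,-67 698,-60 697,58 696,63 695,-59 694,34 694,-61 693,21 693,38 693,-56 692,67 690,-53 688,66 687,-55 666,3 663,5 658,-1 655,1
-0.1 800,-95 798,-93 795,-91 791,-87 787,-89 784,-91 781,-90 778,-90 775,-92 771,-93 769,-89 763,-90 759,-91 757,-92 754,-92 750,-93 745,-90 742,-88 740,-86 737,-88 717,-150 714,-147 710,-149 706,-152 700,-108 699,-143 699,-108 699,-56 699,-121 699,-69 698,-145 698,-183 698,-81 697,59 696,65 694,33 694,23 694,40 693,12 693,30 692,67 690,65 689,-57 687,65 686,-56 662,2 659,3
```

The pack is now flat in the drum (top at -91 mm) and the flap is shut. Next is the tally; 30 s are left.

```bash
cat > tally.py <<'E'
from h import *
from cell import manip,cams
B=np.load("back.npy")[0];B[0]=.1;B[1]+=.1
manip.set_joints(B)
T=np.array([.422,.327]);y0,y1=-.155,.172
manip.move_pose([*T,.13],down(y0));st(manip)
manip.move_linear([*T,.006],rate=.15);st(manip,"down")
manip.set_gripper(.02,force=30);s=st(manip,"grip")
if s["grasp_force"]<10: raise SystemExit("no grip")
u=np.array([np.cos(y1),np.sin(y1)]);F=np.array([.5262,.3584])
P=lambda g:[*(F-u*(.066+g)),.028]
manip.move_linear([*T,.028],rate=.1)
manip.move_linear(P(.02),rate=.08,rot=down(y1));s=st(manip,"ready");f0=s["contact_force"][:2]@u
manip.move_linear(P(.003),rate=.08)
for k in(.0,-.004,-.007,-.008,-.009,-.010,-.011,-.012,-.013,-.014,-.015,-.016,-.017):
    manip.move_linear(P(k),rate=.04);s=manip.state();f=s["contact_force"][:2]@u-f0;print(k,round(f,1),"%.1f"%s["clock"])
    if f<-11: break
manip.dwell(.2);st(manip,"pressed")
c=cams.capture("scene");q=cams.capture("wrist")
cv2.imwrite("pics/press.png",np.vstack([cv2.resize(c["image"][180:270,290:370],(480,300)),cv2.resize(q["image"],(480,300))]))
manip.move_linear(P(.02),rate=.1)
manip.move_linear([*T,.028],rate=.1,rot=down(y0))
manip.move_linear([*T,.0065],rate=.05);st(manip,"laid")
manip.set_gripper(.06)
manip.move_linear([*T,.15],rate=.15);st(manip)
E
python3 tally.py
```

```text
t=45.4 p [0.4223 0.3271 0.1302] F [-0.  -0.8  0.2] w 0.0699 g 0.0
down t=46.3 p [0.4227 0.3275 0.0068] F [1.2 0.7 0.1] w 0.0699 g 0.0
grip t=47.0 p [0.4221 0.3272 0.0063] F [-0.3 -1.   3. ] w 0.0338 g 30.0
ready t=47.8 p [0.4408 0.3432 0.0272] F [-0.4  0.5 -1.5] w 0.0333 g 30.0
0.0 -2.1 48.4
-0.004 -2.9 48.7
-0.007 -4.9 48.9
-0.008 -4.1 49.2
-0.009 -3.1 49.4
-0.01 -4.9 49.7
-0.011 -8.2 49.9
-0.012 -11.8 50.2
pressed t=50.4 p [0.4704 0.3484 0.0275] F [-10.7  -3.2   0.5] w 0.0337 g 30.0
laid t=52.0 p [0.4218 0.3269 0.0062] F [-1.1 -2.   1.6] w 0.0339 g 30.0
 t=53.7 p [0.4213 0.3265 0.1489] F [-0.7  0.3 -0.4] w 0.0598 g 0.0
```

Run:
```python
from h import *
from cell import cams
c=cams.capture("scene");cv2.imwrite("pics/fin.png",np.clip(1.3*cv2.resize(c["image"],(800,600)),0,255).astype(np.uint8))
q=obj(cloud(c),(.422,.327),.06,.022,.05);print(cv2.minAreaRect(q[:,:2].astype(np.float32)),np.percentile(q[:,2],[50,95]))
```

```text
((0.4266868233680725, 0.3263217508792877), (0.03738598898053169, 0.10826785862445831), 80.93814086914062) [0.03033311 0.03424139]
```

View pics/fin.png

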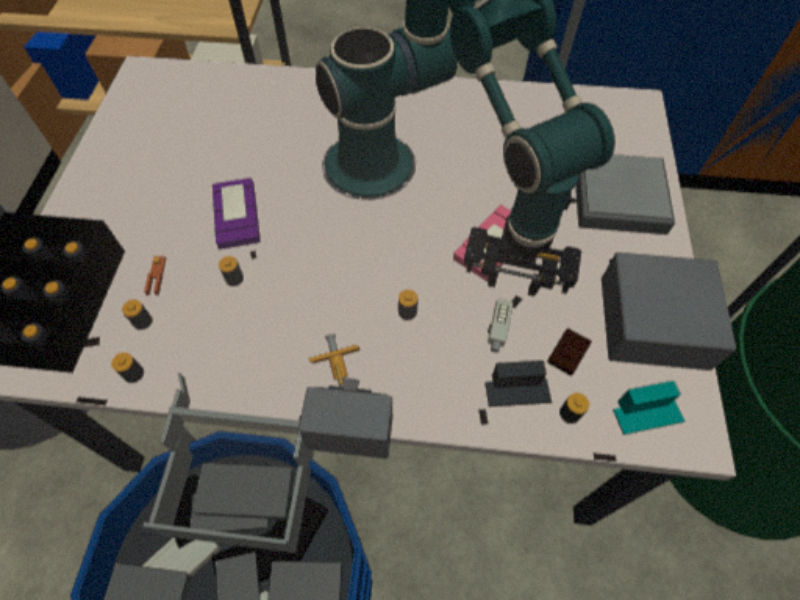

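The final view shows the lever over to the right at (335,360), the pack in the drum at (243,490), the tally flat at (500,325), and all bystanders where they were. Handing in.

```bash
python3 -c "
from cell import order
print(order.close_job())"
```

```text
the job is handed in; nothing more can be done
None
```

The job is handed in at about 54 s of the 72 s allowed: the lever is locked over in the unlocked notch, the pack is in the drum after two extra pushes to free it from the flap, and the tally was pressed fully in and laid back flat, with the bystanders where they were.

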